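# Fetch the weight from the sliding-lid case and set it on the glazed slip

## Task

The big brass weight is in the shut wooden case: with light fingertip pressure on top of the flat lid, drag the lid back towards the robot until it comes up against its stop, and leave the case open. Then lift out the bigger of the two weights and set it gently, upright, on the middle of the glass strip that lies in the white tray. Do not lean hard on the thin lid or the glass, do not shift the glass, and leave the smaller weight standing in its compartment.

Things in the scene. Friction and masses are not known exactly. Their poses are not given: they have to be found in the camera images.
- case: Heavy dark wooden box, fixed, 240 (x) x 124 x 82 mm high, left or right, on a felt pad 1 to 9 mm thick. Origin: centre of underside; x along it, away from the robot; z up. Side walls 12 mm; far end wall 8 mm, 82 mm high; near one 71. Its floor is at z = 6 mm; low partitions (top at 30) make four compartments; a weight stands in each far one (x = 57, y = +26 or -26 mm), either way round.
- lid (a joint): The sliding lid: metres drawn out. 0 shut (start), 0.130 against its stop. It slides along the case's -x, held down in grooves, with a steady friction of about 6.5 N, no spring; stays where left. No edge to hold: only fingertips pressed on top start it, at 10 to 15 N of pressure as their grip varies; lighter, they slip. Thin stiff board: over 25 N from the robot on lid or case breaks it.
- lid_top (a point): Centre of the lid's flat upper face (moves with the lid). A pale board 234 (x) x 106 (y; 100 mm show between the side walls) x 6 mm; its upper face is 78 mm above the case's underside, 79 to 87 mm above the bench, and 4 mm below the tops of the side and far walls. Axes as the case's. Three fine finger lines cross its far end.
- bigweight_mid (a point): The bigger brass weight, half-way up its axis (31 mm above its foot); z along the axis. Body 40 mm in diameter and 30 mm high, neck 14 mm in diameter up to 47 mm, then a round knob 22 mm in diameter to grip, 49 to 60 mm above the foot; 62 mm high in all, about 0.35 kg. Lifts straight out once the lid is open.
- smallweight_mid (a point): The smaller brass weight, half-way up its axis (26 mm above its foot): body 30 mm in diameter, knob 18 mm, 52 mm high in all, about 0.15 kg. It stays in its compartment.
- glass_top (a point): Centre of the upper face of the glass strip: two glasses bound with a dark bamboo slip between, 200 (x) x 50 (y) x 8 mm, about 0.19 kg, lying loose on the paper floor of the white tray (280 x 220 mm, fixed, opposite the case; its rim 26 mm above the glass). Upper face 17 to 25 mm above the bench; x along it, z up. Over 25 N breaks it.
Things that resemble listed ones, but are neither listed nor needed, are in the scene too. What is shaped like the part that bears glass_top but turquoise is not meant.

How it is judged:
By the outcome, as a careful person would: the job done as asked, in the order asked, and still so for the second after the job is handed in, with the robot touching nothing.
It also fails if it takes over 66 s, if anything falls off the work surface, if the arm or the gripper's body presses on something with over 40 N, if the wrist force passes 120 N, or if a joint passes its speed limit or range.

## Robot

A 6-joint arm with a two-finger parallel gripper is mounted at the origin on the work surface. World frame = base frame: x ahead of the robot, y to its left, z up, the work surface at z = 0. Lengths are in m, angles in rad, forces in N, time in s.
With the tool pointing down it reaches from about 0.35 to 0.975 m from the base axis. Payload 4.9 kg.
Tool frame: the origin (TCP) lies where the fingers leave the gripper's body, on its centre line; the fingertips stand 73 mm ahead of it and the grasp point (between the pads) lies 54 mm ahead of it; z points along the fingers, y is the direction in which the jaws open and shut (so a half turn about z gives the same grasp; the last joint's range is limited). The gripper opens to 85 mm and grips with 20 to 120 N. Pads are 22 mm wide; open, the fingers measure 114 mm over their backs; the gripper's body (76 mm by 85 mm) begins 54 mm behind the grasp point. The pads swing forward as they close: fully open they stand 13 mm farther back than shut.
Start: joints at [1.121, 0.053, 1.613, -0, 1.476, -0.119], TCP at [0.203, 0.591, 0.304] pointing down, gripper open.
Joint ranges: [-3.01, 3.01], [-1.01, 2.22], [0.06, 2.58], [-1.02, 4.17], [0.09, 2.62], [-3.14, 3.14]. Speed limits (rad/s): [2.57, 2.57, 3.14, 3.14, 3.14, 3.14].

## Interface

Orientations are given as a rotation vector (axis times angle).
In Python, from station import monitor, vision, workorder gives the robot as it stands.
- The arm moves only by the tool arm_command, never from a script. Its argument "rows" is text: rows parted by semicolons, each of 6 numbers parted by spaces: the shift along the world's x, y, z in mm, then the turn, a rotation vector about the world's x, y, z in degrees. In form: tx ty tz wx wy wz; .... A call has 1 to 12 rows; each row is the pose to reach, as a shift and turn from the pose measured when the call began; what a row does not reach only later rows make up. A row lasts 1/8 s, in which the tool goes at most 62.5 mm and 10.7 degrees, less where a joint would pass 70% of its speed; a pose out of reach is approached as far as the arm can. A call with a gripper value outside its range is refused whole. "jaw" is the opening, from 0 (shut) to 1 (fully open), set as the call begins (left out, the last holds). The fingers move at their own pace and stop on an object; "squeeze" is the grip in N (left out, the last holds). Time passes only in rows, so rows that repeat a pose let the fingers close. It gives the time, the measured TCP pose, the force and the opening at its end, in the units of the state.
- monitor.get_obs(): the state, without advancing time (a new reading comes with each control period).
- vision.get_image(name): name is "scene" or "top" or "wrist"; returns a dict with "frame" (400x640x3 uint8, red, green, blue), "vfov" (degrees; the focal length in pixels is half the picture's height over the tangent of half this angle, whatever the lens; pixels are square), "cx", "cy" (the principal point, pixels), "distortion" ([k1, k2, p1, p2, k3] as OpenCV has them; the pictures are not rectified), "R" (3x3) and "t" (3): a world point X has camera coordinates R X + t; the wrist camera has in their place "T_tool_cam" (4x4, takes a point from camera to tool coordinates, whose origin is the TCP and whose axes are the flange's). Camera axes: x right, y down, z forward; pixel columns grow to the right and rows downward; lengths in m; the calibration is good to about 2 mm. A picture is of the moment at which its call begins: read the wrist's pose just before it. There is no depth.
- workorder.finish_job(): hands the job in, once; it reports no verdict.
The state is a dict: "t": time; "q": joint angles; "dq": joint speeds; "effort": joint torques, N m; "tool_pos": TCP position; "tool_rot": TCP orientation; "contact_force": force on the tool from outside, world axes, zero at the start; "wrist_torque": the same for the moment, N m; "opening": finger opening in m.
Only numpy, scipy, OpenCV 4.12 (cv2) and the standard library are available. Lean on these libraries where they do the work, as an engineer would, in place of code of your own. Each camera call takes 0.05 s, during which the arm holds its last target. There are 200 camera calls.

## Working session

There is one attempt and no reset: what is moved stays moved. The work goes in short steps, Python scripts to look and compute and a tool call to move; the robot and the scene stay as the last step left them, time stands still between calls to the robot, and variables do not carry over. Pictures are saved under pics/ and viewed, about 8 in all and at most 12, crops included, and the job is handed in when it is done.

Besides the shell and the picture viewer there is one more tool, called after "Request:" as name(argument=value, ...) on one line, values as JSON. arm_command: Moves the arm, as the interface text tells. Its arguments: {"type":"object","properties":{"rows":{"type":"string"},"jaw":{"type":"number"},"squeeze":{"type":"number"}},"required":["rows"]}

```bash
mkdir -p pics; cat > h.py <<'E'
import numpy as np, cv2
from scipy.spatial.transform import Rotation as Ro
from station import monitor, vision, workorder
def cam(name):
    o=monitor.get_obs(); im=vision.get_image(name); f=im["frame"]
    fl=200/np.tan(np.radians(im["vfov"])/2)
    K=np.array([[fl,0,im["cx"]],[0,fl,im["cy"]],[0,0,1]]); D=np.array(im["distortion"],float)
    if "R" in im: R=np.array(im["R"]);t=np.array(im["t"])
    else:
        T=np.eye(4);T[:3,:3]=Ro.from_rotvec(o["tool_rot"]).as_matrix();T[:3,3]=o["tool_pos"]
        W=T@np.array(im["T_tool_cam"]);R=W[:3,:3].T;t=-R@W[:3,3]
    return dict(f=f,K=K,D=D,R=R,t=t)
def plane(c,uv,z):
    p=cv2.undistortPoints(np.array(uv,float).reshape(-1,1,2),c["K"],c["D"]).reshape(-1,2)
    d=np.c_[p,np.ones(len(p))]@c["R"]; o=-c["R"].T@c["t"]
    return o+d*((z-o[2])/d[:,2])[:,None]
def proj(c,X):
    return cv2.projectPoints(np.array(X,float).reshape(-1,3),cv2.Rodrigues(c["R"])[0],c["t"],c["K"],c["D"])[0].reshape(-1,2)
def save(c,n,crop=None,s=1):
    g=c["f"]
    if crop: x0,y0,x1,y1=crop; g=g[y0:y1,x0:x1]
    cv2.imwrite("pics/"+n,cv2.resize(g[:,:,::-1],None,fx=s,fy=s,interpolation=cv2.INTER_CUBIC))
E
python3 - <<'E'
from h import *
import pickle
for n in("top","scene"):
    c=cam(n);save(c,n+"1.png",s=1.25);pickle.dump(c,open(n+".pkl","wb"));print(n,-c["R"].T@c["t"])
print(monitor.get_obs())
E
```

```text
top [0.26923362 0.00286658 1.17967337]
scene [ 0.89010583 -0.72511506  0.85723611]
{'t': 0.1, 'q': array([ 1.12097605e+00,  5.32764952e-02,  1.61411487e+00,  2.25256029e-05,
        1.47594169e+00, -1.19007845e-01]), 'dq': array([ 0.00021246, -0.00085507, -0.00055709, -0.00062217,  0.00234755,
        0.00072584]), 'effort': array([ 3.69635873e-04, -3.94899559e+01, -3.71365464e+01, -1.06252110e-04,
        3.89789755e-03, -3.92010861e-05]), 'tool_pos': array([0.2028305 , 0.5907462 , 0.30281969]), 'tool_rot': array([-5.17191909e-01, -3.09821025e+00,  2.61368870e-03]), 'contact_force': array([0.13342269, 0.61372791, 0.0626332 ]), 'wrist_torque': array([ 0.0275005 , -0.00717428,  0.01114121]), 'opening': 0.08531067903025533}
```

View pics/top1.png

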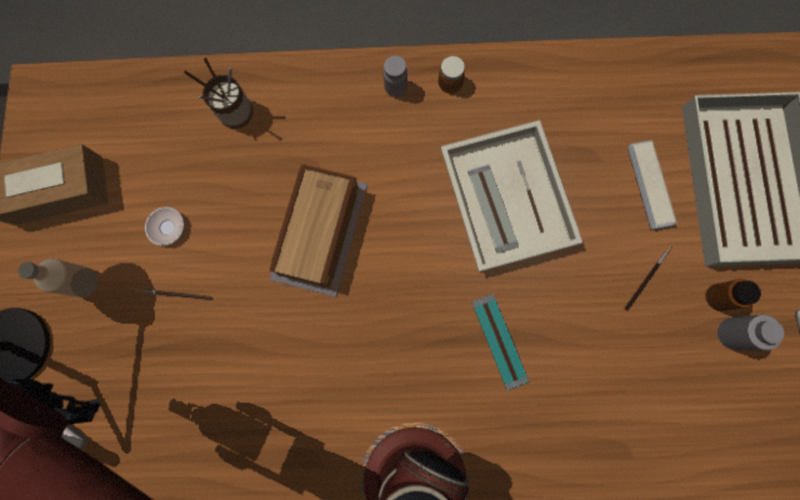

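View pics/scene1.png

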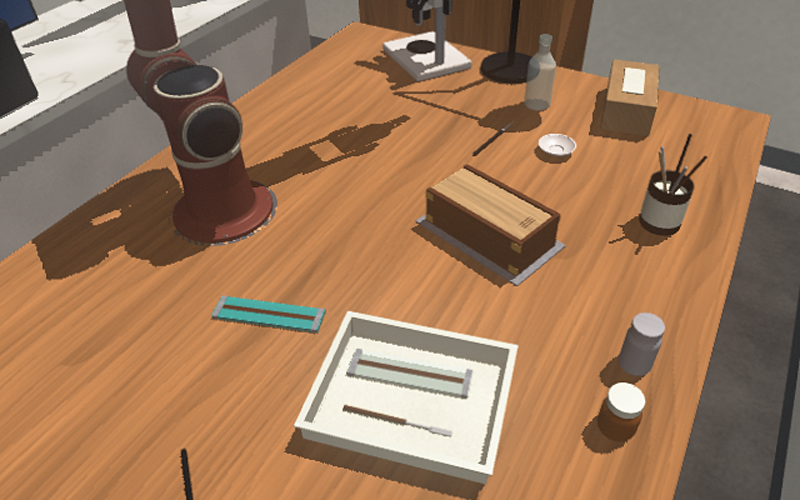

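The top view (1.25x) shows the case with its pale lid at about (315,228), far end up at (328,172), finger lines at (324,185). The white tray is at (512,195) and holds the clear glass strip with a dark slip at (493,208). The turquoise look-alike at (500,342) is excluded. Next I'll make an enlarged crop of both from both views.

```bash
python3 - <<'E'
from h import *
import pickle
a=pickle.load(open("top.pkl","rb"));b=pickle.load(open("scene.pkl","rb"))
def cr(c,x,y,w,h,s): return cv2.resize(c["f"][y:y+h,x:x+w,::-1],None,fx=s,fy=s,interpolation=cv2.INTER_CUBIC)
# 4 tiles 400x300
g=np.vstack([np.hstack([cr(a,205,125,100,75,4)*1,cr(b,325,125,133,100,3)[:300,:399]]),np.hstack([cr(a,345,125,100,75,4),cr(b,265,265,133,100,3)[:300,:399]])]) if 0 else None
t=[cr(a,205,125,100,115,3.4),cr(b,325,120,134,115,3.4),cr(a,365,125,60,85,3.4),cr(b,265,270,120,55,3.4)]
H=max(t[0].shape[0],t[1].shape[0]);
top=np.hstack(t[:2]); 
r=np.zeros((289,top.shape[1],3),np.uint8); r[:t[2].shape[0],:t[2].shape[1]]=t[2]; r[:t[3].shape[0],340:340+t[3].shape[1]]=t[3]
g=np.vstack([top[:310],r]);print(g.shape)
cv2.imwrite("pics/crop.png",np.clip(g.astype(float)*1.5,0,255).astype(np.uint8))
E
```

```text
(599, 796, 3)
```

View pics/crop.png

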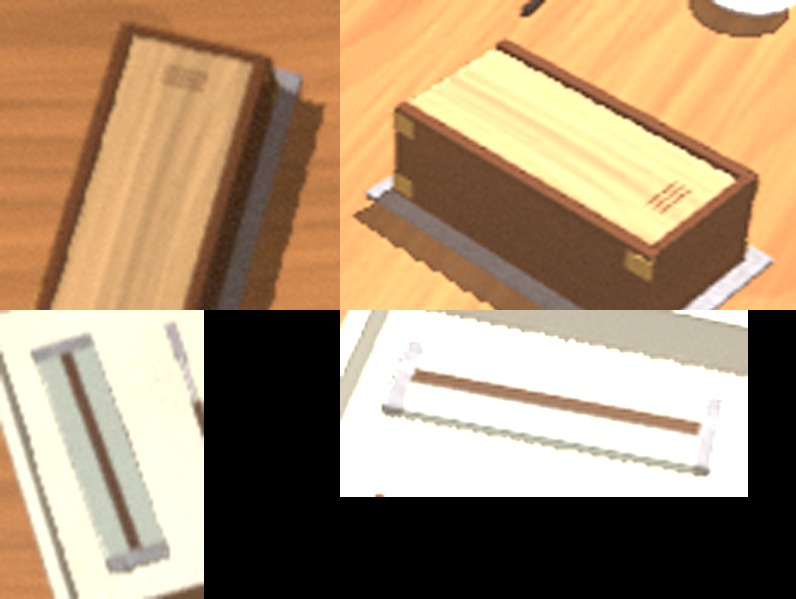

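The crop shows finger lines at the lid's far end, so the case's x points up in the top view. The glass in the tray is clear/grey-green with its slip running from far (66,355) to near (137,548). Now triangulating across both views.

```bash
python3 - <<'E'
from h import *
import pickle
a=pickle.load(open("top.pkl","rb"));b=pickle.load(open("scene.pkl","rb"))
def tri(p,q):
    P=[];U=[]
    for c,x in((a,p),(b,q)):
        P.append(np.c_[c["R"],c["t"]]);U.append(cv2.undistortPoints(np.array(x,float).reshape(1,1,2),c["K"],c["D"]).reshape(2,1))
    X=cv2.triangulatePoints(P[0],P[1],U[0],U[1]).ravel();X=X[:3]/X[3]
    e=[np.linalg.norm(proj(c,X)[0]-x) for c,x in((a,p),(b,q))];return X.round(4),np.round(e,2)
A=lambda x,y,ox=205,oy=125:(ox+x/3.4,oy+y/3.4)
B=lambda x,y,ox=325,oy=120:(ox+x/3.4,oy+y/3.4)
print("farL",tri(A(124,25),B(416,178)));print("farR",tri(A(268,58),B(312,245)))
print("lidL",tri(A(135,38),B(395,177)));print("lidR",tri(A(252,67),B(310,240)))
print("slip far",tri(A(66,45,365),B(358,118,265,270)),"near",tri(A(137,238,365),B(75,65,265,270)))
# near case corners in top image (from 1.25x view) on wall-top plane z~.087
print(plane(a,[(271/1.25,274/1.25),(337/1.25-9,287/1.25)],.087))
# lid mask in top image -> min area rect
hsv=cv2.cvtColor(a["f"],cv2.COLOR_RGB2HSV)
r=a["f"][190,255-3];print(hsv[180,252],hsv[150,237],hsv[145,300],hsv[200,245])
print("slip pix z=.021",plane(a,[A(66,45,365),A(137,238,365)],.020))
# glass outline in top
gl=plane(a,[A(33,352-310,365),A(90,337-310,365),A(167,550-310,365),A(112,568-310,365)],.021);print(gl,gl.mean(0))
E
```

```text
farL (array([0.6708, 0.2226, 0.0803]), array([0.48, 0.54]))
farR (array([0.6357, 0.1068, 0.0929]), array([1.06, 1.25]))
lidL (array([0.6583, 0.2131, 0.0834]), array([0.45, 0.51]))
lidR (array([0.6306, 0.1199, 0.0852]), array([0.77, 0.9 ]))
slip far (array([ 0.6583, -0.173 ,  0.0238]), array([0.55, 0.78])) near (array([ 0.4923, -0.22  ,  0.025 ]), array([0.57, 0.77]))
[[0.43155011 0.28399485 0.087     ]
 [0.40075665 0.16936969 0.087     ]]
[ 16 118 138] [ 11 149  82] [ 13 159 138] [ 16 119 135]
slip pix z=.021 [[ 0.65827056 -0.17445074  0.02      ]
 [ 0.49205044 -0.22197475  0.02      ]]
[[ 0.66157826 -0.14697537  0.021     ]
 [ 0.67296503 -0.19528093  0.021     ]
 [ 0.48938216 -0.24591232  0.021     ]
 [ 0.47605219 -0.20046229  0.021     ]] [ 0.57499441 -0.19715773  0.021     ]
```

Request:
arm_command(rows="30 -60 0 0 0 0; 80 -110 0 0 0 1; 130 -160 0 0 0 2; 180 -210 0 0 0 3; 230 -260 0 0 0 3.5; 280 -310 0 0 0 3.5; 330 -360 -30 0 0 3.5; 380 -408 -60 0 0 3.5; 380 -408 -90 0 0 3.5; 380 -408 -105 0 0 3.5; 380 -408 -105 0 0 3.5", jaw=0, squeeze=40)

```text
t: 1.48
tool_pos: [0.5815, 0.1813, 0.1938]
tool_rot: [-0.425, -3.105, 0.006]
contact_force: [-0.2, 0.8, 0.0]
opening: 0.0
```

Request:
arm_command(rows="0 0 -15 0 0 0; 0 0 -30 0 0 0; 0 0 -32 0 0 0; 0 0 -33 0 0 0")

```text
t: 1.98
tool_pos: [0.5814, 0.1817, 0.1611]
tool_rot: [-0.424, -3.106, 0.006]
contact_force: [0.3, 0.6, 0.1]
opening: -0.0001
```

```bash
python3 - <<'E'
from h import *
c=cam("top");save(c,"top2.png",(190,110,310,245),4)
E
```

```text
(no output)
```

View pics/top2.png

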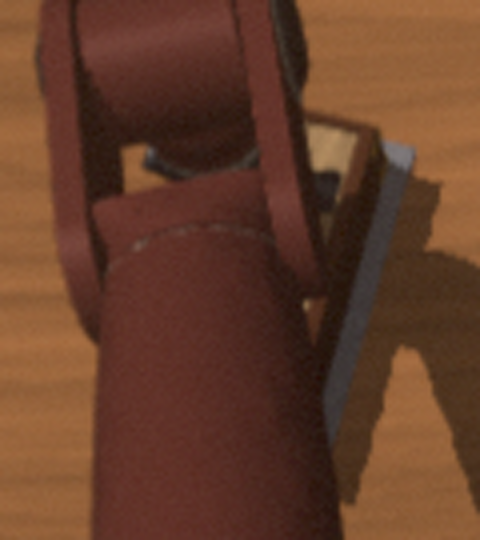

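The top view is blocked by the arm; the gripper sits over the case as planned. I'll feel downward for the lid.

Request:
arm_command(rows="0 0 -1 0 0 0; 0 0 -2 0 0 0; 0 0 -2 0 0 0")

```text
t: 2.4
tool_pos: [0.5817, 0.1817, 0.1594]
tool_rot: [-0.424, -3.106, 0.006]
contact_force: [-0.9, -0.3, 0.1]
opening: -0.0001
```

Request:
arm_command(rows="0 0 -1 0 0 0; 0 0 -1.5 0 0 0; 0 0 -1.5 0 0 0")

```text
t: 2.78
tool_pos: [0.5816, 0.1816, 0.1578]
tool_rot: [-0.424, -3.106, 0.006]
contact_force: [0.8, 0.2, -0.2]
opening: -0.0001
```

Request:
arm_command(rows="0 0 -0.8 0 0 0; 0 0 -1 0 0 0; 0 0 -1 0 0 0")

```text
t: 3.15
tool_pos: [0.5816, 0.1816, 0.1567]
tool_rot: [-0.424, -3.106, 0.006]
contact_force: [-0.2, 0.4, 0.1]
opening: 0.0004
```

Request:
arm_command(rows="0 0 -0.8 0 0 0; 0 0 -1 0 0 0; 0 0 -1 0 0 0")

```text
t: 3.52
tool_pos: [0.5815, 0.1816, 0.1557]
tool_rot: [-0.424, -3.106, 0.006]
contact_force: [-0.0, -0.3, -0.2]
opening: 0.0002
```

Request:
arm_command(rows="0 0 -0.8 0 0 0; 0 0 -0.8 0 0 0")

```text
t: 3.78
tool_pos: [0.5815, 0.1816, 0.1548]
tool_rot: [-0.424, -3.106, 0.006]
contact_force: [-0.4, 0.7, 0.4]
opening: 0.0001
```

Request:
arm_command(rows="0 0 -0.8 0 0 0; 0 0 -0.8 0 0 0")

```text
t: 4.03
tool_pos: [0.5816, 0.1816, 0.1544]
tool_rot: [-0.424, -3.106, 0.006]
contact_force: [-0.9, 0.1, 1.7]
opening: 0.0
```

Request:
arm_command(rows="0 0 -0.5 0 0 0; 0 0 -0.5 0 0 0")

```text
t: 4.28
tool_pos: [0.5816, 0.1817, 0.1543]
tool_rot: [-0.424, -3.106, 0.006]
contact_force: [-3.8, 0.3, 5.0]
opening: -0.0
```

Request:
arm_command(rows="0 0 -0.5 0 0 0; 0 0 -0.5 0 0 0")

```text
t: 4.53
tool_pos: [0.5817, 0.1817, 0.1543]
tool_rot: [-0.424, -3.106, 0.006]
contact_force: [-3.7, -0.0, 5.5]
opening: 0.0001
```

Request:
arm_command(rows="0 0 -0.7 0 0 0; 0 0 -1.2 0 0 0; 0 0 -1.2 0 0 0")

```text
t: 4.9
tool_pos: [0.5817, 0.1817, 0.1543]
tool_rot: [-0.424, -3.105, 0.006]
contact_force: [-3.9, -1.4, 8.7]
opening: 0.0001
```

Request:
arm_command(rows="0 0 -1.2 0 0 0; 0 0 -2.1 0 0 0; -1 0.3 -2.2 0 0 0; -3 0.8 -2.2 0 0 0; -6 1.6 -2.2 0 0 0; -9.6 2.7 -2.2 0 0 0")

```text
t: 5.65
tool_pos: [0.5747, 0.1842, 0.1544]
tool_rot: [0.425, 3.112, -0.004]
contact_force: [4.1, -1.2, 5.6]
opening: 0.0002
```

Request:
arm_command(rows="0 0 -1.5 0 0 0; 0 0 -2.4 0 0 0; -0.5 0.1 -2.4 0 0 0; -1 0.3 -2.4 0 0 0")

```text
t: 6.15
tool_pos: [0.5745, 0.1844, 0.1543]
tool_rot: [0.425, 3.11, -0.005]
contact_force: [-3.3, -2.9, 10.9]
opening: 0.0001
```

Request:
arm_command(rows="0 0 -2 0 0 0; -2 0.5 -3 0 0 0; -4 1.1 -3.7 0 0 0; -6 1.6 -4 0 0 0; -9 2.5 -4 0 0 0; -12 3.3 -4 0 0 0; -15 4.1 -4 0 0 0")

```text
t: 7.02
tool_pos: [0.5636, 0.1878, 0.1543]
tool_rot: [0.423, 3.098, -0.004]
contact_force: [5.1, -4.5, 8.9]
opening: -0.0001
```

```bash
python3 - <<'E'
from h import *
c=cam("wrist");d=cam("scene");print(monitor.get_obs()["contact_force"])
cv2.imwrite("pics/w1.png",np.vstack([cv2.resize(c["f"],(480,300)),cv2.resize(d["f"][100:240,300:524],(480,300))])[:,:,::-1])
E
```

```text
[ 4.3273168  -4.393059    9.83153723]
```

View pics/w1.png

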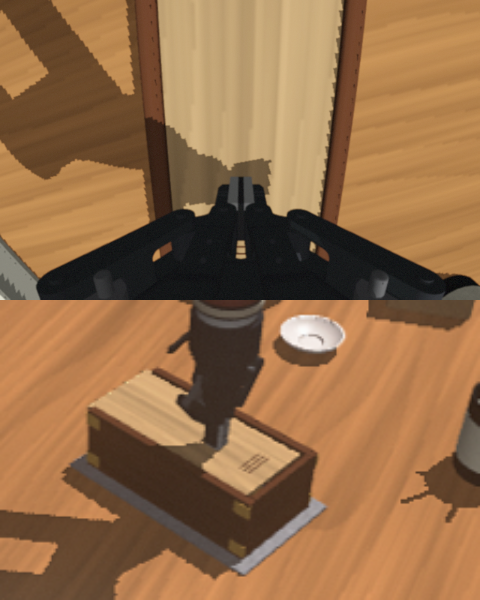

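The lid hasn't moved: the finger lines are still against the far wall, so the fingertips slipped. I need more pressure and will find the static stiffness first.

Request:
arm_command(rows="0 0 -1 0 0 0; 0 0 -2 0 0 0; 0 0 -2.5 0 0 0; 0 0 -2.5 0 0 0; 0 0 -2.5 0 0 0; 0 0 -2.5 0 0 0")

```text
t: 7.88
tool_pos: [0.5646, 0.1878, 0.1543]
tool_rot: [0.422, 3.096, -0.004]
contact_force: [-4.1, -2.4, 13.2]
opening: 0.0001
```

Request:
arm_command(rows="-1 0 -2.5 0 0 0; -2.5 0.2 -3.7 0 0 0; -4 0.5 -4.7 0 0 0; -5.5 0.9 -5.2 0 0 0; -7 1.3 -5.5 0 0 0; -8 1.6 -5.5 0 0 0")

```text
t: 8.62
tool_pos: [0.5616, 0.1886, 0.1543]
tool_rot: [0.42, 3.081, -0.003]
contact_force: [5.0, -6.9, 15.1]
opening: -0.0002
```

Request:
arm_command(rows="-2 0 -2.5 0 0.5 0; -4 0 -3.7 0 1 0; -6 0.6 -4.7 0 1.5 0; -9 1.4 -5.2 0.2 1.8 0; -12 2.3 -5.3 0.2 1.8 0; -15 3.2 -5.3 0.2 1.8 0; -18 4 -5.3 0.2 1.8 0")

```text
t: 9.5
tool_pos: [0.5486, 0.1923, 0.1542]
tool_rot: [0.422, 3.098, -0.001]
contact_force: [5.5, -3.8, 13.0]
opening: 0.0004
```

```bash
python3 - <<'E'
from h import *
d=cam("scene");save(d,"s2.png",(300,100,524,240),3)
E
```

```text
(no output)
```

View pics/s2.png

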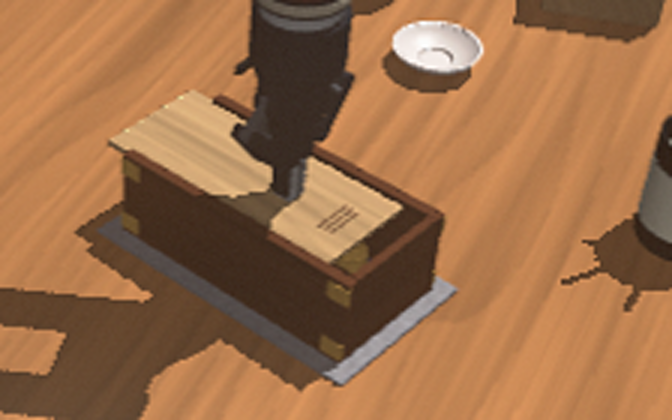

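The lid is sliding: its far edge has left the far wall. Continuing with the same pressure.

Request:
arm_command(rows="-5 0.4 -4 0.1 0.5 0; -8 1.3 -5 0.1 0.8 0; -12 2.4 -5.2 0.1 0.8 0; -16 3.5 -5.2 0.1 0.8 0; -20 4.6 -5.2 0.1 0.8 0; -24 5.7 -5.2 0.1 0.8 0; -28 6.8 -5.2 0.1 0.8 0; -32 7.9 -5.2 0.1 0.8 0; -36 9 -5.2 0.1 0.8 0")

```text
t: 10.68
tool_pos: [0.5172, 0.2014, 0.1542]
tool_rot: [0.422, 3.098, 0.002]
contact_force: [5.7, -3.2, 14.8]
opening: -0.0004
```

Request:
arm_command(rows="-5 0.6 -4 0.1 0.5 0; -9 1.7 -5 0.1 0.8 0; -13 2.8 -5 0.1 0.8 0; -17 3.9 -5 0.1 0.8 0; -21 5 -5 0.1 0.8 0; -25 6.1 -5 0.1 0.8 0; -29 7.2 -5 0.1 0.8 0; -33 8.3 -5 0.1 0.8 0; -37 9.4 -5 0.1 0.8 0; -41 10.5 -5 0.1 0.8 0; -45 11.6 -5 0.1 0.8 0")

```text
t: 12.05
tool_pos: [0.477, 0.213, 0.1542]
tool_rot: [0.422, 3.098, 0.005]
contact_force: [5.0, -3.8, 13.4]
opening: 0.0001
```

Request:
arm_command(rows="-5 0.6 -4 0.1 0.5 0; -9 1.7 -5 0.1 0.8 0; -13 2.8 -5 0.1 0.8 0; -17 3.9 -5 0.1 0.8 0; -21 5 -5 0.1 0.8 0; -25 6.1 -5 0.1 0.8 0; -29 7.2 -5 0.1 0.8 0; -32 8 -5 0.1 0.8 0; -35 8.8 -5 0.1 0.8 0")

```text
t: 13.18
tool_pos: [0.4472, 0.2217, 0.1542]
tool_rot: [0.421, 3.097, 0.008]
contact_force: [8.7, -5.5, 12.6]
opening: 0.0001
```

Request:
arm_command(rows="-4 0.8 -4 0.1 0.5 0; -7 1.6 -4.8 0.1 0.8 0; -10 2.5 -5 0.1 0.8 0; -13 3.3 -5 0.1 0.8 0; -15 3.9 -5 0.1 0.8 0")

```text
t: 13.8
tool_pos: [0.4376, 0.2261, 0.1543]
tool_rot: [0.421, 3.096, 0.014]
contact_force: [8.1, -2.3, 12.8]
opening: 0.0
```

Request:
arm_command(rows="0 0 15 0 0 0; 0 0 50 0 0 0; 10 0 90 0 0 -10; 30 -10 120 0 0 -20; 60 -20 120 0 0 -30; 90 -30 120 0 0 -40; 120 -38 120 0 0 -50; 150 -45 120 0 0 -60; 151 -45 120 0 0 -70; 151 -45 120 0 0 -80; 151 -45 120 0 0 -90; 151 -45 120 0 0 -90", jaw=0.55)

```text
t: 15.3
tool_pos: [0.5881, 0.1812, 0.2735]
tool_rot: [2.484, 1.894, -0.011]
contact_force: [0.5, 0.3, 0.6]
opening: 0.0472
```

```bash
python3 - <<'E'
from h import *
import pickle
c=cam("wrist");pickle.dump(c,open("wrist.pkl","wb"));d=cam("scene");pickle.dump(d,open("scene3.pkl","wb"))
o=monitor.get_obs();print(o["contact_force"],o["q"].round(2),o["tool_pos"],o["tool_rot"])
cv2.imwrite("pics/w2.png",np.hstack([cv2.resize(c["f"],(480,300)),cv2.resize(d["f"][100:240,325:474],(319,300))])[:,:,::-1])
E
```

```text
[-0.73262284 -0.6588319  -1.21147464] [ 0.18  0.05  1.67 -0.02  1.42  0.45] [0.58820796 0.18118927 0.27373733] [ 2.48345814  1.89460955 -0.01058913]
```

View pics/w2.png

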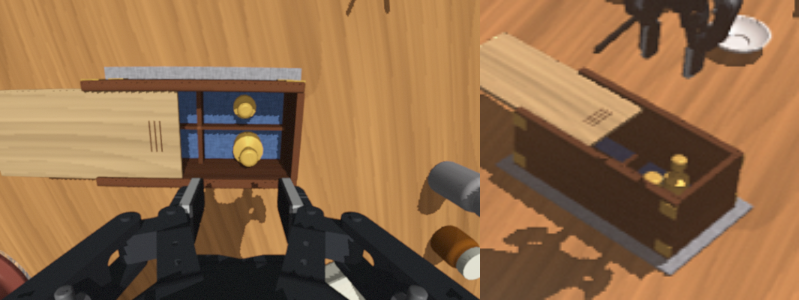

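The lid is open in the wrist view, its edge at (181,135). The big weight is at (248,150) nearer the fingers (the -y side), and the small one at (245,107). I'll work out their positions and check the lid travel.

```bash
python3 - <<'E'
from h import *
import pickle
c=pickle.load(open("wrist.pkl","rb"));print("cam",-c["R"].T@c["t"])
f=c["f"];h=cv2.cvtColor(f,cv2.COLOR_RGB2HSV)
for nm,(x0,y0,x1,y1) in dict(big=(300,172,360,226),small=(300,122,350,170)).items():
    s=h[y0:y1,x0:x1];m=((s[...,0]>17)&(s[...,0]<35)&(s[...,1]>90)&(s[...,2]>110)).astype(np.uint8)
    n,_,st,ce=cv2.connectedComponentsWithStats(m);i=1+st[1:,4].argmax();print(nm,st[i],ce[i]+[x0,y0])
a=.75
S=lambda *p:[(x/a,y/a) for x,y in p]
L=plane(c,S((181,92),(183,178)),.0815);print("lid edge",L)
W=plane(c,S((305,84),(298,184)),.0855);print("far wall outer",W)
xa=np.array([.9636,-.2672]);print("lid edge to far wall outer", [(w-l)@xa for w,l in zip(W[:,:2],L[:,:2])])
y=W[0]-W[1];print("yaw",np.degrees(np.arctan2(-y[0],y[1])))
save(c,"w3.png",(220,100,420,260),4)
E
```

```text
cam [0.60512109 0.24837716 0.34180674]
big [  11    4   39   46 1386] [330.17171717 198.4018759 ]
small [ 12   6  29  30 675] [326.01777778 142.58222222]
lid edge [[0.54193347 0.24860902 0.0815    ]
 [0.51116198 0.15398515 0.0815    ]]
far wall outer [[0.67032368 0.22207855 0.0855    ]
 [0.64034823 0.11172903 0.0855    ]]
lid edge to far wall outer [np.float64(0.13080574963084315), np.float64(0.13577470120398863)]
yaw -15.197171449533066
```

View pics/w3.png

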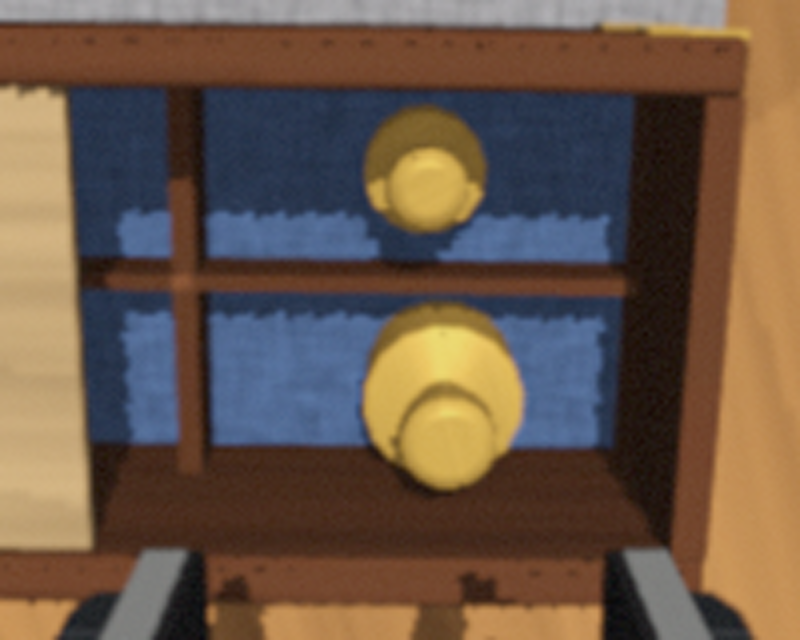

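The crop shows the big weight's knob at (445,440) and the small one's at (427,187). Now casting rays at knob height.

```bash
python3 - <<'E'
from h import *
import pickle
c=pickle.load(open("wrist.pkl","rb"))
b=plane(c,[(331.3,209.5),(331.3-12,209.5),(331.3+12,209.5)],.069);s=plane(c,[(326.8,146.5)],.0595);print(b,s, "sep",np.linalg.norm(b[0]-s[0]),"dia",np.linalg.norm(b[1]-b[2]))
d=s[0]-b[0];print("yaw",np.degrees(np.arctan2(-d[0],d[1])), "exp (.582,.156),(.596,.206)")
sc=pickle.load(open("scene3.pkl","rb"));print("scene check px", proj(sc,[b[0]]), "seen", 325+(679-480)*149/319,100+160*140/300)
o=monitor.get_obs();R=Ro.from_rotvec(o["tool_rot"]).as_matrix();print(R.round(4))
th=np.radians(-15.3);y=np.array([np.cos(th),np.sin(th),0]);y=y if y@R[:,1]>0 else -y
z=np.array([0,0,-1.]);Rd=np.c_[np.cross(y,z),y,z];print("turn deg",np.degrees(Ro.from_matrix(Rd@R.T).as_rotvec()));print("shift",(b[0][:2]-o["tool_pos"][:2])*1000, o["tool_pos"][2])
E
```

```text
[[0.59178718 0.15418782 0.069     ]
 [0.5813532  0.15709424 0.069     ]
 [0.60223375 0.15127546 0.069     ]] [[0.60254502 0.20876406 0.0595    ]] sep 0.056431796283369105 dia 0.021676152245473406
yaw -11.150942775713789 exp (.582,.156),(.596,.206)
scene check px [[404.83608104 182.42903005]] seen 417.9498432601881 174.66666666666669
[[ 0.2643  0.9644  0.0055]
 [ 0.9643 -0.2641 -0.0184]
 [-0.0163  0.0101 -0.9998]]
turn deg [1.05266571 0.31471423 0.02058207]
shift [  3.57922599 -27.00145688] 0.2737373308730576
```

Scene cross-check: the ray point projects to (405,182) and the low knob is seen at (406,183), so they agree. The taller-looking knob is the small weight farther back. Moving above the big weight.

Request:
arm_command(rows="2 -15 -30 0.5 0.2 0; 3 -25.5 -70 1 0.3 0; 3 -25.5 -100 1 0.3 0; 3 -25.5 -108 1 0.3 0; 3 -25.5 -108 1 0.3 0; 3 -25.5 -108 1 0.3 0")

```text
t: 16.15
tool_pos: [0.5923, 0.156, 0.1678]
tool_rot: [2.495, 1.905, 0.004]
contact_force: [-0.1, -1.0, 0.6]
opening: 0.0467
```

```bash
python3 - <<'E'
from h import *
c=cam("wrist");save(c,"w4.png",(120,60,520,360),2);o=monitor.get_obs();R=Ro.from_rotvec(o["tool_rot"]).as_matrix()
print(o["tool_pos"],R[:,2], "proj axis of grip at knob height", proj(c,[o["tool_pos"]+R[:,2]*(o["tool_pos"][2]-z) for z in(.0715,.064)]),"-crop*2 offset 120,60")
import pickle;pickle.dump((c,o),open("w4.pkl","wb"))
E
```

```text
[0.59224078 0.15602962 0.16782487] [ 3.57651691e-03 -4.14255750e-04 -9.99993518e-01] proj axis of grip at knob height [[322.10865317 233.11805458]
 [322.05884471 228.1762608 ]] -crop*2 offset 120,60
```

View pics/w4.png

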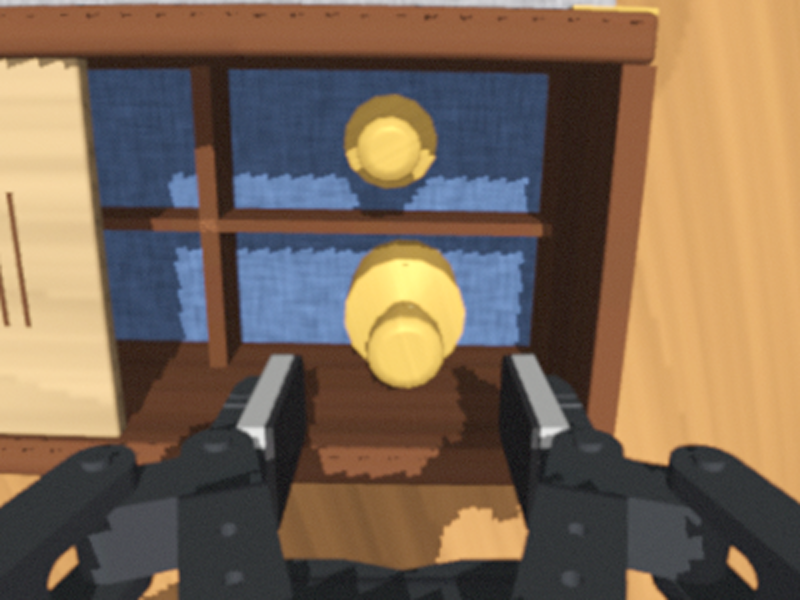

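The knob is at crop (404,343) and the grip axis projects to (404,346), so it is well aligned, and the fingers are clear of the walls and lid. Descending to grip.

Request:
arm_command(rows="0 0.5 -15 0 0 0; 0 0.5 -30 0 0 0; 0 0.5 -42 0 0 0; 0 0.5 -48 0 0 0; 0 0.5 -50 0 0 0; 0 0.5 -50 0 0 0")

```text
t: 16.95
tool_pos: [0.5924, 0.1565, 0.118]
tool_rot: [2.495, 1.905, 0.004]
contact_force: [0.1, 0.0, 0.1]
opening: 0.047
```

Request:
arm_command(rows="0 0 0 0 0 0; 0 0 0 0 0 0; 0 0 0 0 0 0; 0 0 0 0 0 0; 0 0 0 0 0 0; 0 0 0 0 0 0", jaw=0, squeeze=50)

```text
t: 17.7
tool_pos: [0.593, 0.1566, 0.1188]
tool_rot: [2.494, 1.904, 0.007]
contact_force: [1.1, -0.4, 4.7]
opening: 0.0196
```

Only 19.6 mm of opening on a 22 mm knob, with an upward push, means the pads are above its widest part. I'll reopen slightly, go 3 mm lower and grip again.

Request:
arm_command(rows="0 0 0 0 0 0; 0 0 0 0 0 0; 0 0 0 0 0 0; 0 0 -2 0 0 0; 0 0 -4 0 0 0; 0 0 -4 0 0 0", jaw=0.4)

```text
t: 18.45
tool_pos: [0.5928, 0.1565, 0.1143]
tool_rot: [2.495, 1.904, 0.006]
contact_force: [-0.1, -0.4, 0.2]
opening: 0.0341
```

Request:
arm_command(rows="0 0 0 0 0 0; 0 0 0 0 0 0; 0 0 0 0 0 0; 0 0 0 0 0 0; 0 0 0 0 0 0", jaw=0, squeeze=50)

```text
t: 19.08
tool_pos: [0.5931, 0.1565, 0.1147]
tool_rot: [2.494, 1.904, 0.007]
contact_force: [1.5, -0.5, 1.4]
opening: 0.0197
```

Request:
arm_command(rows="0 0 3 0 0 0; 0 0 8 0 0 0; 0 0 14 0 0 0; 0 0 20 0 0 0; 0 0 20 0 0 0; 0 0 20 0 0 0")

```text
t: 19.82
tool_pos: [0.593, 0.1565, 0.1346]
tool_rot: [2.494, 1.904, 0.007]
contact_force: [-0.7, 0.4, -3.9]
opening: 0.0199
```

Request:
arm_command(rows="0 0 30 0 0 0; 0 0 70 0 0 0; 0 0 105 0 0 0; -3 -35 110 0 0 0; -6 -80 110 0 0 0; -8 -130 110 0 0 0; -11 -180 110 0 0 0; -13 -230 110 0 0 0; -15 -280 110 0 0 0; -17 -325 110 0 0 0; -18 -345 110 0 0 0; -18 -354 110 0 0 0")

```text
t: 21.32
tool_pos: [0.5748, -0.1981, 0.2442]
tool_rot: [2.496, 1.903, 0.007]
contact_force: [0.3, -0.1, -3.7]
opening: 0.0195
```

Request:
arm_command(rows="0 0 0 0 0 0; 0 0 0 0 0 0; 0 0 0 0 0 0")

```text
t: 21.7
tool_pos: [0.575, -0.197, 0.2442]
tool_rot: [2.495, 1.905, 0.007]
contact_force: [0.3, -0.6, -3.2]
opening: 0.0199
```

```bash
python3 - <<'E'
from h import *
import pickle
c=cam("wrist");o=monitor.get_obs();pickle.dump((c,o),open("w5.pkl","wb"));print(o["tool_pos"],Ro.from_rotvec(o["tool_rot"]).as_matrix()[:,2],o["contact_force"])
d=cam("scene");pickle.dump(d,open("s5.pkl","wb"))
cv2.imwrite("pics/w5.png",np.vstack([cv2.resize(c["f"],(512,320)),cv2.resize(d["f"][180:330,230:470],(448,280))[:, :] if 0 else np.pad(cv2.resize(d["f"][180:330,230:470],(448,280)),((0,0),(0,64),(0,0)))])[:,:,::-1])
E
```

```text
[ 0.57496379 -0.19719694  0.24426132] [ 5.03197822e-03  6.32409950e-04 -9.99987140e-01] [-0.069421   -0.16782926 -3.68663023]
```

View pics/w5.png

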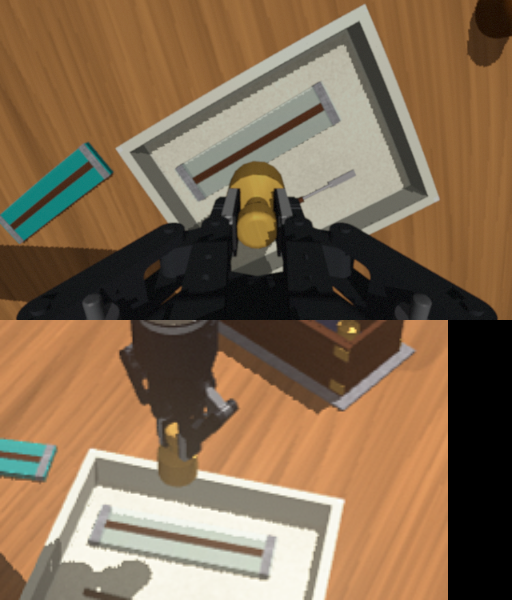

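The weight hangs upright in the grip, and the glass is fully visible from (187,182) to (329,102). I'll take its centre from the corners at glass height.

```bash
python3 - <<'E'
from h import *
import pickle
c,o=pickle.load(open("w5.pkl","rb"));d=pickle.load(open("s5.pkl","rb"))
for z in(.017,.021,.025):
    P=plane(c,np.array([(177,167),(198,199),(340,120),(319,83)])/.8,z);m=P.mean(0)
    print(z,m,"len",np.linalg.norm(P[0]-P[3]),np.linalg.norm(P[1]-P[2]),"wid",np.linalg.norm(P[0]-P[1]),np.linalg.norm(P[2]-P[3]))
# from dark slip mask
h=cv2.cvtColor(c["f"],cv2.COLOR_RGB2HSV);m=((h[...,2]<110)&(h[...,1]>110)).astype(np.uint8);m[:, :240]=0;m[:,405:]=0;m[:130]=0;m[222:]=0
n,_,st,ce=cv2.connectedComponentsWithStats(m);i=1+st[1:,4].argmax();print(st[i],ce[i],plane(c,[ce[i]],.021))
k=230/448*0+240/448
print("scene",plane(d,np.array([(90,543),(107,506),(275,537),(267,578)])*0+[(230+x*240/448,180+(y-320)*150/280) for x,y in[(90,543),(107,506),(275,537),(267,578)]],.021).mean(0))
E
```

```text
0.017 [ 0.57440889 -0.19612876  0.017     ] len 0.19480047801247008 0.19888965348722026 wid 0.04852185961018054 0.049762026112122215
0.021 [ 0.57464413 -0.19525341  0.021     ] len 0.1921750604553268 0.1962091241911575 wid 0.04786790771321626 0.04909135990859567
0.025 [ 0.57487937 -0.19437805  0.025     ] len 0.18954964289818368 0.1935285948950946 wid 0.047213955816251936 0.048420693705069115
[ 244  130  160   92 1477] [327.35883548 176.42383209] [[ 0.58252239 -0.19366547  0.021     ]]
scene [ 0.57700047 -0.19584784  0.021     ]
```

Request:
arm_command(rows="0 1 -20 0 0 0; 0 1 -45 0 0 0; 0 1 -70 0 0 0; 0 1 -90 0 0 0; 0 1 -102 0 0 0; 0 1 -107 0 0 0; 0 1 -108 0 0 0; 0 1 -108 0 0 0")

```text
t: 22.8
tool_pos: [0.5755, -0.1966, 0.1373]
tool_rot: [2.494, 1.904, 0.008]
contact_force: [-0.1, 0.2, -4.5]
opening: 0.0202
```

Request:
arm_command(rows="0 0 -1 0 0 0; 0 0 -2 0 0 0; 0 0 -2.5 0 0 0; 0 0 -2.5 0 0 0")

```text
t: 23.3
tool_pos: [0.5755, -0.1966, 0.1347]
tool_rot: [2.494, 1.904, 0.008]
contact_force: [-0.1, 0.1, -2.9]
opening: 0.0201
```

Request:
arm_command(rows="0 0 -1 0 0 0; 0 0 -1.5 0 0 0; 0 0 -1.5 0 0 0")

```text
t: 23.68
tool_pos: [0.5754, -0.1966, 0.1331]
tool_rot: [2.494, 1.904, 0.008]
contact_force: [0.8, 0.6, -3.9]
opening: 0.0199
```

Request:
arm_command(rows="0 0 -1 0 0 0; 0 0 -1.5 0 0 0; 0 0 -1.5 0 0 0")

```text
t: 24.05
tool_pos: [0.5753, -0.1965, 0.1315]
tool_rot: [2.494, 1.904, 0.008]
contact_force: [-0.2, 0.4, -3.4]
opening: 0.0201
```

Request:
arm_command(rows="0 0 -1 0 0 0; 0 0 -1 0 0 0; 0 0 -1 0 0 0")

```text
t: 24.42
tool_pos: [0.5753, -0.1966, 0.1305]
tool_rot: [2.494, 1.904, 0.008]
contact_force: [0.9, -0.4, -3.5]
opening: 0.0199
```

Request:
arm_command(rows="0 0 -0.8 0 0 0; 0 0 -0.8 0 0 0; 0 0 -0.8 0 0 0")

```text
t: 24.8
tool_pos: [0.5753, -0.1966, 0.1297]
tool_rot: [2.494, 1.904, 0.008]
contact_force: [-0.1, -0.2, -4.2]
opening: 0.02
```

Request:
arm_command(rows="0 0 -0.8 0 0 0; 0 0 -0.8 0 0 0; 0 0 -0.8 0 0 0")

```text
t: 25.18
tool_pos: [0.5755, -0.1966, 0.1293]
tool_rot: [2.494, 1.904, 0.008]
contact_force: [-0.4, 0.8, 0.3]
opening: 0.02
```

Contact: the weight's load has passed to the glass, at a foot height of about 24 mm, which is within range. Releasing.

Request:
arm_command(rows="0 0 -0.2 0 0 0; 0 0 -0.2 0 0 0; 0 0 -0.2 0 0 0; 0 0 -0.2 0 0 0; 0 0 -0.2 0 0 0", jaw=0.5)

```text
t: 25.8
tool_pos: [0.5755, -0.1966, 0.1291]
tool_rot: [2.494, 1.904, 0.008]
contact_force: [0.7, 0.8, 0.4]
opening: 0.0426
```

Request:
arm_command(rows="0 0 3 0 0 0; 0 0 8 0 0 0; 0 0 16 0 0 0; 0 0 30 0 0 0; 0 0 60 0 0 0; 0 0 100 0 0 0; 0 10 130 0 0 0; 0 10 130 0 0 0; 0 10 130 0 0 0")

```text
t: 26.92
tool_pos: [0.5752, -0.1866, 0.2585]
tool_rot: [2.494, 1.904, 0.007]
contact_force: [-0.3, -0.6, -0.3]
opening: 0.0425
```

```bash
python3 - <<'E'
from h import *
import pickle
c=cam("wrist");o=monitor.get_obs();pickle.dump((c,o),open("w6.pkl","wb"));print(o["tool_pos"],o["contact_force"])
d=cam("scene");pickle.dump(d,open("s6.pkl","wb"))
cv2.imwrite("pics/w6.png",np.vstack([cv2.resize(c["f"],(480,300)),cv2.resize(d["f"][110:330,220:572],(480,300))])[:,:,::-1])
E
```

```text
[ 0.57486618 -0.18652739  0.25763099] [ 0.32929757 -0.76975634  0.32930714]
```

View pics/w6.png

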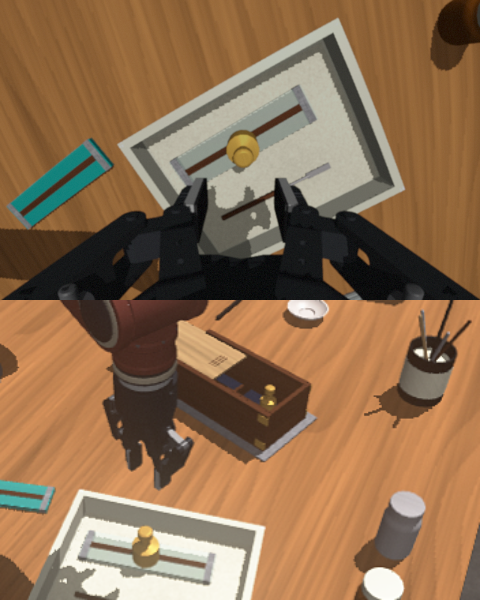

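```bash
python3 - <<'E'
from h import *
import pickle
c=cam("top");pickle.dump(c,open("t7.pkl","wb"));save(c,"t7.png",(190,115,440,275),3.2)
E
```

```text
(no output)
```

View pics/t7.png

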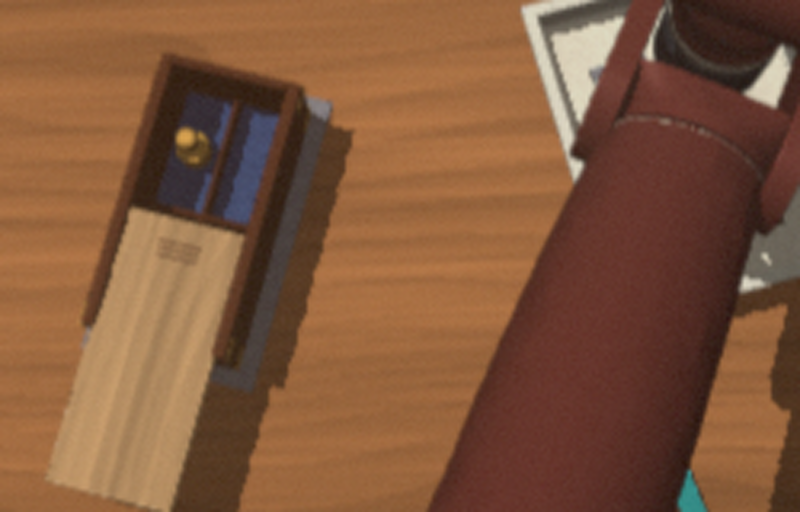

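The top view shows the lid well out, finger lines at (180,251), and the small weight still standing at (192,147). I'll compute the travel from the finger lines and check the weight's centring.

```bash
python3 - <<'E'
from h import *
import pickle
a=pickle.load(open("top.pkl","rb"));b=pickle.load(open("t7.pkl","rb"))
p=plane(a,[(205+185/3.4,125+77/3.4)],.0815)[0];q=plane(b,[(190+180/3.2,115+251/3.2)],.0815)[0];print("travel",np.linalg.norm(p-q),p,q)
S=lambda x,y:(190+x/3.2,115+y/3.2)
# shut: lid far edge visible at wall inner; now
fa=plane(b,[S(130,207),S(245,235),S(48,480),S(173,510)],.0815);print("lid length",np.linalg.norm(fa[0]-fa[2]),np.linalg.norm(fa[1]-fa[3]))
w=plane(b,[S(165,54),S(303,88)],.0855).mean(0);xa=np.array([.9648,-.263]);print("far wall outer - lid far edge",(w-fa[:2].mean(0))[:2]@xa)
c,o=pickle.load(open("w6.pkl","rb"));k=.75
P=plane(c,np.array([(170,161),(187,187),(316,117),(300,86)])/k,.0235);print("glass",P.mean(0),"knob",plane(c,[(243/k,157/k)],.0235+.058))
E
```

```text
travel 0.1299877920753093 [0.62375566 0.17264588 0.0815    ] [0.49865966 0.20797033 0.0815    ]
lid length 0.23207066025841364 0.23003565726878913
far wall outer - lid far edge 0.13375009222089612
glass [ 0.57420525 -0.19334681  0.0235    ] knob [[ 0.57468651 -0.19905219  0.0815    ]]
```

```bash
python3 -c "
from h import *
print(workorder.finish_job(), monitor.get_obs()['t'])"
```

```text
the job is handed in; nothing more can be done
the job is handed in; nothing more can be done
```

I dragged the lid open to its stop with closed fingertips and left the case open. Then I lifted out the big weight by its knob and set it upright on the middle of the glass strip in the white tray. The job is handed in at about 27 s of robot time; `finish_job()` gives no verdict.

- **Lid:** The first drags slipped because the pressure was too light. At 13–15 N it slid. The finger lines show 130 mm of travel, and the drag force rose at the end, so it is against its stop. The highest pressure I read between moves was about 15 N; I had no continuous reading.
- **Grip:** My first grip sat a little high on the knob, so I let go, lowered 4 mm and gripped again. The jaws still read about 20 mm on the 22 mm knob, but the grip held throughout.
- **Placing:** Contact came when the weight's load passed to the glass, with under about 1 N reading on the tool afterwards. The last pictures show the big weight upright on the glass, the glass apparently unmoved, the small weight still standing, and the gripper clear of everything.
- **Disagreement:** The views differ by a few millimetres on where the glass's centre line is (y from −0.193 to −0.197 m). I placed the weight at about −0.197 m, and the last wrist picture put the knob up to 5 mm off the middle across the strip. I judged this within camera calibration and hand-picked pixel error and did not correct it.

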